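# Fit the piercing guide plate over its register studs and clamp it

## Task

Put the aluminium guide plate on the wooden punching bed: feel gently with it along the bed until both its holes drop over the two brass studs and it lies flat, fully home on the bed, and let go of it. Then swing the clamp with the red knob in over the plate until it points straight along the bed. Do not force the plate down on the studs or drop it, and leave the brass weight, the ink tin, the glue jar and the wooden type block as they are.

Things in the scene. Friction and masses are not known exactly. Their poses are not given: they have to be found in the camera images.
- plate: Loose flat aluminium plate, 120 (its x) by 160 (its y) by 6 mm, 0.3 to 0.5 kg; origin at the centre of its underside, z up. Two round through holes of 12.5 mm at x = 0, y = -60 and +60 mm. A black upright handle bar on the middle of its top: 14 mm thick (x), 50 mm long (y), 6 to 42 mm above the underside. Starts flat on the table; either way round fits the studs.
- plate_handle (a point): Point to grip on the plate's black handle bar, on the plate's centre 30 mm above its underside; x is across the 14 mm thickness, y along the bar.
- bed: Fixed wooden punching bed, 200 (its x) by 330 (its y) by 25 mm, on the table; origin at the centre of its underside, z up. Home, the plate lies flat on its top, its centre over the middle between the two studs, its y axis along the bed's (either way round). More than 60 N between plate and bed or studs is too much.
- slot_middle (a point): Middle of the bed's top surface, 25 mm above the bed's origin; axes as the bed's. Two brass studs, 10 mm thick, 7.5 mm tall, top rim chamfered 1 mm, stand 120 mm apart on the line x = 0, on a steel bar clamped by hand somewhere along its slot (y): the middle between them is at an unreported y from -16 to +16 mm. They stay put. A plate on the stud tops is 7.5 mm too high.
- clamp (a joint): Angle (rad) of the steel swing clamp about an upright pivot at bed x = -42, y = -135 mm. 0: arm along bed +x, open; 1.57: along bed +y, over the plate's end; grows anticlockwise from above. Stops at -0.3 and 1.65; starts at -0.25 to 0.2. Stiff, stays where left (0.06 N m). Arm 16 mm wide, 73 mm long, 8 to 14 mm above the bed's top: it strikes a plate that is not home.
- clamp_knob (a point): Point to grip on the clamp's red upright round knob, 14 mm diameter, on its axis, 65 mm from the clamp's pivot, 30 mm above the bed's top surface. The knob stands from 14 to 46 mm above the bed's top.
- weight: Brass paperweight, 60 mm diameter, 66 mm tall, loose; leave it alone. Origin at the centre of its underside.
- ink_tin: Round ink tin, 80 mm diameter, 60 mm tall, loose; leave it alone. Origin at the centre of its underside.
- glue_jar: Round jar, 64 mm diameter, 75 mm tall, loose; leave it alone. Origin at the centre of its underside.
- type_block: Dark wooden type block, 30 by 22 by 23 mm tall, lying loose on the bed near its +y end (about x = -55, y = +145 mm of the bed); leave it there. Origin at the centre of its underside.

How it is judged:
By the outcome, as a careful person would: the job done as asked, in the order asked, and still so for the second after the job is handed in, with the robot touching nothing.
It also fails if it takes over 72 s, if anything falls off the work surface, if the arm or the gripper's body presses on something with over 40 N, if the wrist force passes 120 N, or if a joint passes its speed limit or range.

## Robot

A 6-joint arm with a two-finger parallel gripper is mounted at the origin on the work surface. World frame = base frame: x ahead of the robot, y to its left, z up, the work surface at z = 0. Lengths are in mm, angles in rad, forces in N, time in s.
With the tool pointing down it reaches from about 350 to 775 mm from the base axis. Payload 7.3 kg.
Tool frame: the origin (TCP) lies on the centre line of the jaws, within the pads' length; the fingertips stand 22 mm ahead of it and the grasp point (between the pads) lies 3 mm ahead of it; z points along the fingers, y is the direction in which the jaws open and shut (so a half turn about z gives the same grasp; the last joint's range is limited). The gripper opens to 92 mm and grips with 3 to 60 N. Pads are 19 mm wide; open, the fingers measure 130 mm over their backs; the gripper's body (75 mm by 190 mm) begins 47 mm behind the grasp point.
Start: joints at [1.042, 0.342, 1.524, -0, 1.275, -0.146], TCP at [196.084, 487.026, 248.741] pointing down, gripper open.
Joint ranges: [-2.53, 2.53], [-0.77, 2.02], [0.04, 2.7], [-1, 4.14], [0.28, 2.66], [-3.11, 3.11]. Speed limits (rad/s): [2.57, 2.57, 3.14, 3.14, 3.14, 3.14].

## Interface

Orientations are given as [roll, pitch, yaw] about the fixed x, y, z axes, in that order (R = Rz(yaw) Ry(pitch) Rx(roll)).
In Python, from plant import get_obs, capture, bot, spot_in gives the robot as it stands.
- The arm moves only by the shell command python3 -m handwheel 'ROWS' [OPENING]. ROWS is JSON, a list of rows, each a list of 2 entries, a list of its own where there are three numbers: the shift along the world's x, y, z in mm, then the turn, a rotation vector about the world's x, y, z in rad. In form: [[[x, y, z], [wx, wy, wz]], ...]. A call has 1 to 12 rows; each row shifts and turns the commanded pose from where the row before left it; what a row does not reach is not made up. A row lasts 1/8 s, in which the tool goes at most 62.5 mm and 10.7 degrees, less where a joint would pass 70% of its speed; a pose out of reach is approached as far as the arm can. A call is refused whole if a number of a shift passes 62.5 or a number of a turn 0.188, either way. A call with a gripper value outside its range is refused whole. OPENING is the closure, from 0 (fully open) to 1 (shut), set as the call begins (- or left out, the last holds). The fingers move at their own pace and stop on an object; the grip force is fixed at half the most. Time passes only in rows, so rows that do not move let the fingers close. It gives the time, the measured TCP pose, the force and the opening at its end, in the units of the state.
- get_obs(): the state, without advancing time (a new reading comes with each control period).
- capture(name): name is "scene" or "top"; returns a dict with "img" (384x512x3 uint8, red, green, blue), "fx", "fy", "cx", "cy" (pixels), "cam_to_world" (4x4, takes a point from camera to world coordinates). Camera axes: x right, y up, looking along -z (the intrinsics and any distortion apply to the point x, -y, -z); pixel columns grow to the right and rows downward; lengths in mm; the calibration is good to about 2 mm. A picture is of the moment at which its call begins. There is no depth.
- bot.close_job(): hands the job in, once; it reports no verdict.
Trained networks look in the newest picture that a camera, given by its name, has taken for a name from the list of things; names that differ only in an ending like _2 or _b are one class to them, and where a whole thing is asked for, a point or a joint stands for the part that bears it (a point fixed in the world has none). Each returns a list of dicts, best first, with "score" (0 to 1); they miss things now and then, are a little off and sometimes report something else, mostly with a low value. They report only what shows in the picture. A call takes as long as a camera call.
- spot_in(thing, camera): "xyz" ([x, y, z] in mm, in the coordinates of the camera as it stood for that picture, good to about 4 mm: the middle of the surface that is visible of it).
The state is a dict: "time": time; "joint_positions": joint angles; "dq": joint speeds; "tau": joint torques, N m; "tool_pos": TCP position; "tcp_rot": TCP orientation; "contact_force": force on the tool from outside, world axes, zero at the start; "moment": the same for the moment, N m; "grip_width": finger opening in mm.
Only numpy, scipy, OpenCV 4.12 (cv2) and the standard library are available. Lean on these libraries where they do the work, as an engineer would, in place of code of your own. Each camera call takes 0.05 s, during which the arm holds its last target. There are 200 camera calls.

## Working session

There is one attempt and no reset: what is moved stays moved. The work goes in short steps, Python scripts to look and compute and a shell command to move; the robot and the scene stay as the last step left them, time stands still between calls to the robot, and variables do not carry over. Pictures are saved under pics/ and viewed, about 8 in all and at most 12, crops included, and the job is handed in when it is done.

```bash
mkdir -p pics; ls; cat > h.py <<'E'
import numpy as np, cv2
from plant import get_obs, capture, bot, spot_in
def proj(c,P):
    P=np.atleast_2d(P); T=np.linalg.inv(c["cam_to_world"]); q=P@T[:3,:3].T+T[:3,3]
    return np.c_[c["fx"]*q[:,0]/-q[:,2]+c["cx"], c["fy"]*-q[:,1]/-q[:,2]+c["cy"]]
def back(c,uv,z):
    uv=np.atleast_2d(uv).astype(float); T=np.array(c["cam_to_world"])
    d=np.c_[(uv[:,0]-c["cx"])/c["fx"],-(uv[:,1]-c["cy"])/c["fy"],-np.ones(len(uv))]@T[:3,:3].T
    o=T[:3,3]; return o+d*((z-o[2])/d[:,2])[:,None]
def w(c,x): T=np.array(c["cam_to_world"]); return T[:3,:3]@np.array(x)+T[:3,3]
def save(c,n,box=None,s=1):
    im=c["img"][:,:,::-1]
    if box: im=im[box[1]:box[3],box[0]:box[2]]
    cv2.imwrite("pics/"+n,cv2.resize(im,None,fx=s,fy=s,interpolation=cv2.INTER_CUBIC))
E
python3 - <<'E'
from h import *
o=get_obs(); print({k:np.round(v,3) for k,v in o.items()})
ims=[]
for cam in ["top","scene"]:
    c=capture(cam); save(c,cam+"0.png",s=1.5); print(cam,{k:np.round(v,2).tolist() for k,v in c.items() if k!="img"},c.keys())
    for t in ["plate","plate_handle","bed","clamp","clamp_knob","weight","ink_tin","glue_jar","type_block"]:
        for r in spot_in(t,cam)[:2]: print(t,round(r["score"],2),w(c,r["xyz"]).round(0))
E
```

```text
pics
{'time': np.float64(0.0), 'joint_positions': array([ 1.042,  0.343,  1.525, -0.   ,  1.275, -0.146]), 'dq': array([ 0.001,  0.001, -0.004, -0.   ,  0.   , -0.001]), 'tau': array([ 1.0000e-03, -4.3126e+01, -2.4423e+01,  7.2000e-02,  5.6000e-02,
       -0.0000e+00]), 'tool_pos': array([195.881, 486.671, 248.02 ]), 'tcp_rot': array([-3.14 , -0.   ,  2.759]), 'contact_force': array([ 0.238,  0.598, -0.051]), 'moment': array([0.005, 0.03 , 0.031]), 'grip_width': np.float64(91.676)}
top {'fx': 432.02, 'fy': 432.02, 'cx': 249.06, 'cy': 193.53, 'cam_to_world': [[0.02, 0.99, -0.15, 449.69], [-1.0, 0.02, 0.0, 136.14], [0.01, 0.15, 0.99, 1242.41], [0.0, 0.0, 0.0, 1.0]]} dict_keys(['img', 'fx', 'fy', 'cx', 'cy', 'cam_to_world'])
plate 0.59 [496. 304.   9.]
plate_handle 0.96 [500. 302.   9.]
bed 0.85 [ 548. -162.   28.]
bed 0.59 [781. -63.  60.]
clamp 0.58 [ 576. -301.   37.]
clamp_knob 0.75 [ 577. -298.   37.]
weight 0.63 [775. 132.  34.]
ink_tin 0.71 [779. -62.  59.]
glue_jar 0.71 [468. 489.  71.]
scene {'fx': 409.44, 'fy': 409.44, 'cx': 254.62, 'cy': 194.16, 'cam_to_world': [[0.85, -0.4, 0.35, 994.33], [0.53, 0.64, -0.55, -474.56], [-0.0, 0.65, 0.76, 906.69], [0.0, 0.0, 0.0, 1.0]]} dict_keys(['img', 'fx', 'fy', 'cx', 'cy', 'cam_to_world'])
plate 0.55 [507. 291.   6.]
plate_handle 0.7 [510. 288.   1.]
bed 0.76 [ 561. -193.   24.]
clamp 0.54 [ 577. -301.   36.]
clamp_knob 0.66 [ 575. -301.   40.]
weight 0.82 [788. 124.  39.]
ink_tin 0.88 [792. -78.  62.]
glue_jar 0.91 [480. 487.  49.]
```

View pics/top0.png

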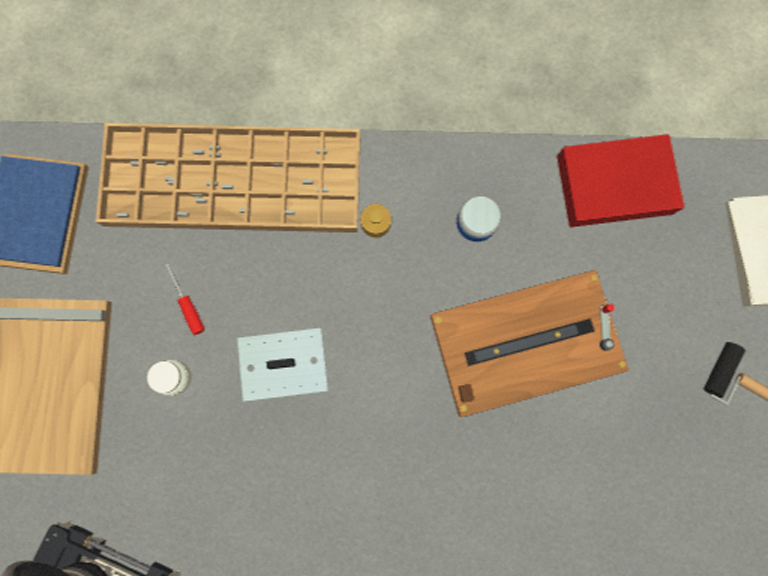

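View pics/scene0.png

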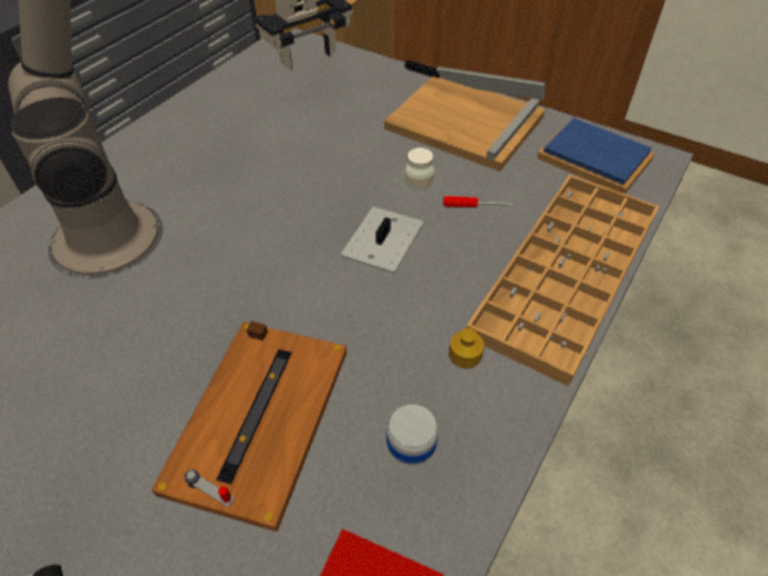

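Top view: the plate is centred at about (282,364) in the 1.5x picture, with holes at (251,368) and (313,360). The studs are at (499,351) and (558,335), and the bed corners are (432,316), (596,271), (628,371) and (461,416). The clamp knob is at (608,308) and its pivot at (607,345). Next I'll refine these by segmentation.

```bash
cat > m.py <<'E'
from h import *
def rect(c,mask,z,seed=None):
    n,l,st,ce=cv2.connectedComponentsWithStats(mask.astype(np.uint8))
    i=1+np.argmax(st[1:,4]) if seed is None else l[seed[1],seed[0]]
    cs,_=cv2.findContours((l==i).astype(np.uint8),cv2.RETR_EXTERNAL,cv2.CHAIN_APPROX_NONE)
    k=max(cs,key=cv2.contourArea).reshape(-1,2)
    P=back(c,k,z)[:,:2].astype(np.float32)
    (x,y),s,a=cv2.minAreaRect(P); return np.round((x,y),1),np.round(s,1),round(a,2),st[i,4]
E
python3 - <<'E'
from m import *
c=capture("top"); hsv=cv2.cvtColor(c["img"],cv2.COLOR_RGB2HSV).astype(int)
def box(x0,y0,x1,y1):
    m=np.zeros(hsv.shape[:2],bool); m[int(y0/1.5):int(y1/1.5),int(x0/1.5):int(x1/1.5)]=1; return m
V=hsv[...,2];S=hsv[...,1];H=hsv[...,0]
print("plate",rect(c,box(225,315,340,415)&(V>165),6))
print("handle",rect(c,box(255,345,305,380)&(V<60),42))
print("bed",rect(c,box(420,260,640,425)&(S>90),25))
for n,b in dict(s1=(485,338,512,364),s2=(545,322,571,348)).items():
    m=box(*b)&(S>80)&(V>110)&(H>12); ys,xs=np.nonzero(m&cv2.dilate((V<75).astype(np.uint8),np.ones((5,5))).astype(bool)); print(n,len(xs),back(c,(xs.mean(),ys.mean()),32.5) if len(xs) else 0)
for n,b in dict(h1=(243,360,259,376),h2=(305,352,321,368)).items():
    m=box(*b); wt=np.clip(170-V,0,None)*m; ys,xs=np.nonzero(m); q=wt[ys,xs]; print(n,back(c,((xs*q).sum()/q.sum(),(ys*q).sum()/q.sum()),4))
m=box(595,298,622,320)&(S>150)&((H<8)|(H>172)); print("knob",rect(c,m,71))
ys,xs=np.nonzero(m);print(back(c,(xs.mean(),ys.mean()),65))
print("pivot",back(c,(607/1.5,345/1.5),45))
a=c["img"][195:285,140:240];b=c["img"][170:290,280:430]
cv2.imwrite("pics/c1.png",cv2.resize(b[:,:,::-1],None,fx=5,fy=5,interpolation=cv2.INTER_CUBIC))
E
```

```text
plate (array([497.7, 304.3]), array([121.2, 162.4]), 8.41, np.int32(2304))
handle (array([496.6, 303. ]), array([13. , 47.7]), 8.5, np.int32(84))
bed (array([ 550.8, -165.1]), array([198.8, 341.5]), 16.52, np.int32(7335))
s1 82 [[ 531.80338883 -100.26906919   32.5       ]]
s2 83 [[ 563.98304204 -210.74184598   32.5       ]]
h1 [[489.48359401 364.5555157    4.        ]]
h2 [[506.06908784 245.17892946   4.        ]]
knob (array([ 611.3, -294. ]), array([11. , 17.1]), 1.43, np.int32(30))
[[ 612.0109708  -296.49574065   65.        ]]
pivot [[ 544.84415388 -300.43814675   45.        ]]
```

View pics/c1.png

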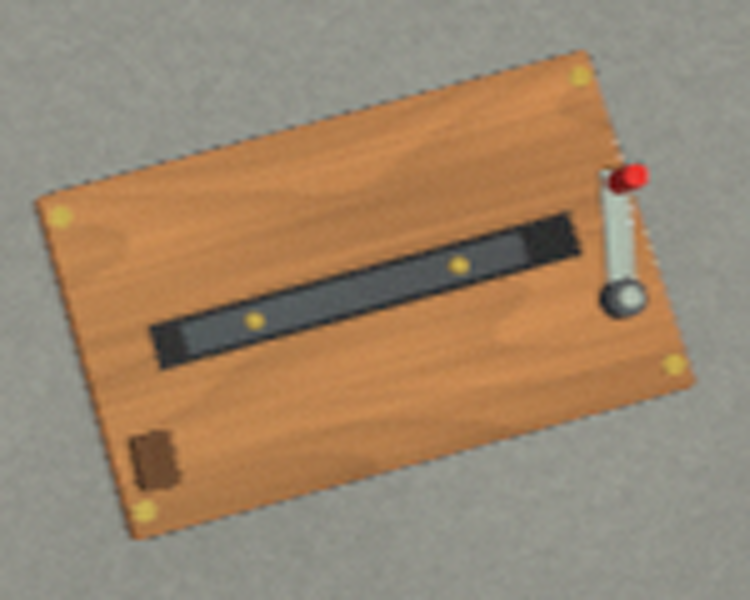

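The crop shows the studs at (255,320) and (459,265), the clamp nearly open and the type block at (155,460). I'll refine the studs and bed angle with tight windows.

```bash
python3 - <<'E'
from m import *
R=[]
for k in range(3):
    c=capture("top"); I=c["img"].astype(float); hsv=cv2.cvtColor(c["img"],cv2.COLOR_RGB2HSV).astype(int)
    s=[]
    for u,v in [(331,234),(371.6,223)]:
        u0,v0=int(round(u)),int(round(v)); ys,xs=np.mgrid[v0-3:v0+4,u0-3:u0+4]
        q=np.clip((I[...,0]-I[...,2])[ys,xs]-40,0,None); q[np.hypot(xs-u,ys-v)>3.2]=0
        s.append(back(c,((xs*q).sum()/q.sum(),(ys*q).sum()/q.sum()),32)[0])
    s=np.array(s); R.append(s)
    if k==0:
        m=(hsv[...,2]<95)&(hsv[...,1]<120); z=np.zeros_like(m); z[208:250,305:402]=1
        for u,v in [(331,234),(372,223)]: m[v-3:v+4,u-3:u+4]=1
        print("slot",rect(c,m&z,25))
s=np.mean(R,0); d=s[0]-s[1]; print(s.round(1),"mid",s.mean(0).round(1),np.hypot(*d[:2]).round(1),"yaw(y axis - 90deg)",np.degrees(np.arctan2(-d[0],d[1])).round(2))
h=np.array([489.5,364.6])-[506.1,245.2];print("plate holes",np.hypot(*h),np.degrees(np.arctan2(-h[0],h[1])))
c=capture("scene")
g=proj(c,np.vstack([s,[[497.5,304,42],[497.5,304,6]]])); print(g.round(1)*1.5)
save(c,"sc1.png",(90,130,290,350),3)
E
```

```text
slot (array([ 549.6, -160.9]), array([ 25. , 248.2]), 16.39, np.int32(759))
[[ 530.3  -96.9   32. ]
 [ 564.4 -212.1   32. ]] mid [ 547.3 -154.5   32. ] 120.2 yaw(y axis - 90deg) 16.48
plate holes 120.54841351092104 7.915008931901943
[[271.05 373.5 ]
 [241.35 436.35]
 [381.9  223.35]
 [381.9  235.95]]
```

```bash
python3 -m handwheel '[[[37.7,-22.9,-18],[0,0,-0.1305]],[[37.7,-22.9,-18],[0,0,-0.1305]],[[37.7,-22.9,-18],[0,0,-0.1305]],[[37.7,-22.9,-18],[0,0,-0.1305]],[[37.7,-22.9,-18],[0,0,-0.1305]],[[37.7,-22.9,-18],[0,0,-0.1305]],[[37.7,-22.9,-18],[0,0,-0.1305]],[[37.7,-22.9,-18],[0,0,-0.1305]],[[0,0,0],[0,0,0]],[[0,0,0],[0,0,0]],[[0,0,0],[0,0,0]]]' 0
python3 - <<'E'
from h import *
o=get_obs();print(o["tool_pos"].round(1),o["tcp_rot"].round(3),o["time"],o["contact_force"].round(2))
c=capture("scene"); save(c,"sc2.png",(190,90,320,210),5)
E
```

```text
time: 2.62
tool_pos: [497.0, 304.7, 105.4]
tcp_rot: [3.141, -0.0, 1.717]
contact_force: [0.1, 0.1, -0.2]
grip_width: 92.0
[497.  304.7 105.4] [ 3.141 -0.     1.717] 2.625 [ 0.12  0.08 -0.21]
```

View pics/sc2.png

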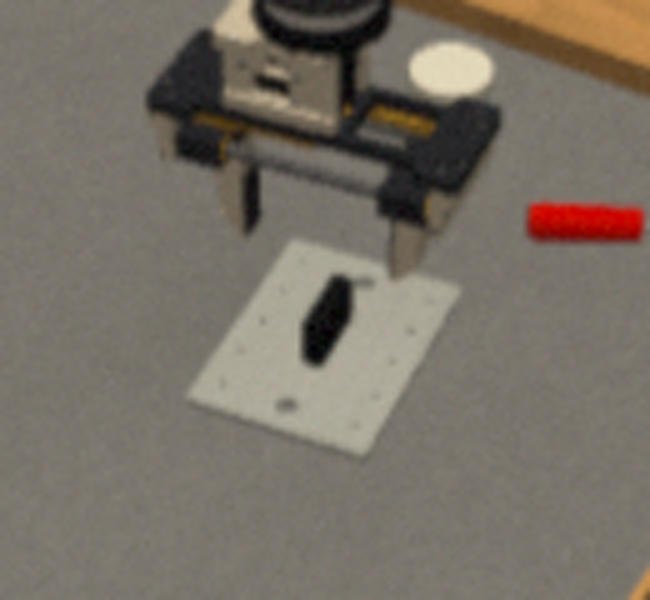

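The jaws straddle the black handle bar (crop (325,320)) and the glue jar is clear. I'll descend and then close.

```bash
python3 -m handwheel '[[[0,-0.5,-20],[0,0,0]],[[0,-0.5,-20],[0,0,0]],[[0,0,-20],[0,0,0]],[[0,0,-10.5],[0,0,0]],[[0,0,0],[0,0,0]],[[0,0,0],[0,0,0]]]' 0
python3 -m handwheel '[[[0,0,0],[0,0,0]],[[0,0,0],[0,0,0]],[[0,0,0],[0,0,0]],[[0,0,0],[0,0,0]],[[0,0,0],[0,0,0]],[[0,0,0],[0,0,0]],[[0,0,0],[0,0,0]],[[0,0,0],[0,0,0]]]' 1
```

```text
time: 3.42
tool_pos: [498.1, 303.2, 35.1]
tcp_rot: [3.14, -0.0, 1.715]
contact_force: [-0.5, -1.3, 1.4]
grip_width: 91.8
time: 4.42
tool_pos: [497.7, 302.8, 34.2]
tcp_rot: [3.141, -0.0, 1.715]
contact_force: [2.3, 0.4, -0.1]
grip_width: 16.6
```

```bash
python3 -m handwheel '[[[0,0,0],[0,0,0]],[[0,0,0],[0,0,0]],[[0,0,5],[0,0,0]],[[0,0,10],[0,0,0]],[[0,0,15],[0,0,0]],[[0,0,20],[0,0,0]],[[0,0,20],[0,0,0]],[[0,0,0],[0,0,0]],[[0,0,0],[0,0,0]],[[0,0,0],[0,0,0]]]' 1
python3 - <<'E'
from m import *
o=get_obs();print(o["contact_force"].round(1),o["moment"].round(2),o["joint_positions"].round(3))
c=capture("scene"); save(c,"sc3.png",(190,60,350,210),4)
E
```

```text
time: 5.68
tool_pos: [497.2, 302.6, 103.4]
tcp_rot: [-3.14, 0.0, 1.715]
contact_force: [0.4, -0.7, -2.7]
grip_width: 13.8
[ 0.4 -0.7 -2.7] [-0.02  0.08  0.02] [ 0.415  0.592  1.547 -0.     1.004  0.271]
```

View pics/sc3.png

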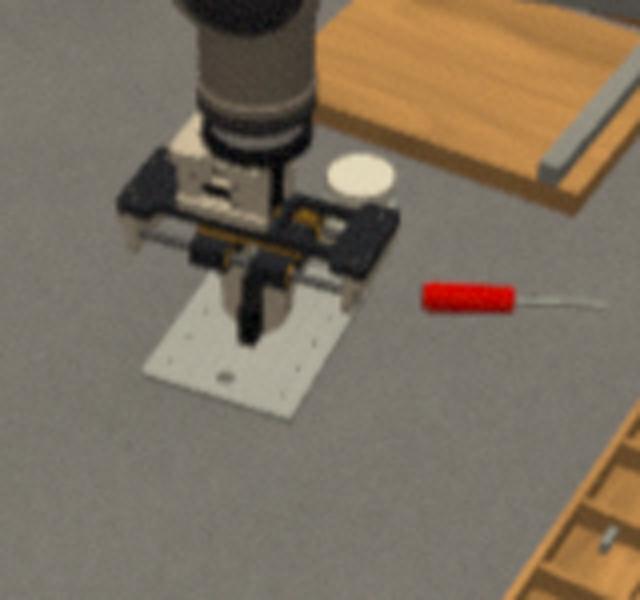

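The plate is held level (grip 13.8 mm, load about 3 N). I'll carry it to above the bed.

```bash
python3 -m handwheel '[[[3,-25,0],[0,0,0.013]],[[5,-46,0],[0,0,0.013]],[[5,-48,0],[0,0,0.013]],[[5,-48,0],[0,0,0.013]],[[5,-48,0],[0,0,0.013]],[[5,-48,0],[0,0,0.013]],[[5,-48,0],[0,0,0.013]],[[5,-48,0],[0,0,0.013]],[[5,-48,0],[0,0,0.013]],[[5,-38,0],[0,0,0.013]],[[2,-14,0],[0,0,0.013]]]'
python3 -m handwheel '[[[0,0,-15],[0,0,0]],[[0,0,-10],[0,0,0]],[[0,0,0],[0,0,0]],[[0,0,0],[0,0,0]]]'
python3 - <<'E'
from m import *
o=get_obs();print(o["contact_force"].round(1),o["moment"].round(2))
c=capture("top"); save(c,"t4.png",(280,160,430,290),5)
E
```

```text
time: 7.1
tool_pos: [547.6, -158.3, 103.7]
tcp_rot: [-3.141, -0.0, 1.856]
contact_force: [-0.2, 0.1, -3.0]
grip_width: 13.7
time: 7.6
tool_pos: [547.8, -155.3, 79.2]
tcp_rot: [3.142, -0.0, 1.859]
contact_force: [-0.1, 0.6, -2.6]
grip_width: 13.9
[-0.1  0.6 -2.6] [-0.08  0.04  0.02]
```

View pics/t4.png

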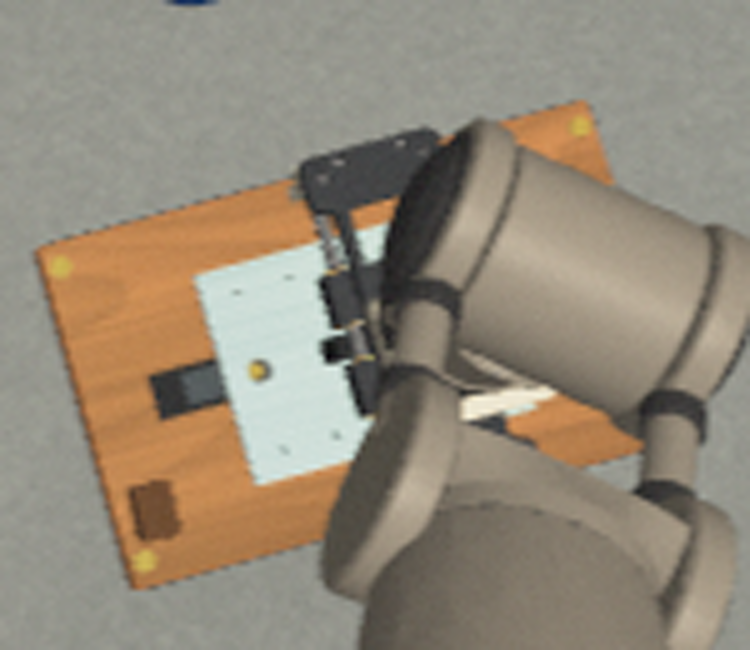

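Through the plate's left hole (crop (259,370)) the brass stud shows. That makes a direct check of the alignment possible.

```bash
python3 - <<'E'
from m import *
R=[];Q=[]
for k in range(4):
    c=capture("top"); I=c["img"].astype(float); z=get_obs()["tool_pos"][2]-34.2
    u,v=280+259/5-.5,160+371/5-.5
    ys,xs=np.mgrid[int(v)-4:int(v)+6,int(u)-4:int(u)+6]
    b=I[ys,xs,2]; r=np.hypot(xs-u,ys-v); bg=np.median(b[r>4]); q=np.clip(bg-b-12,0,None); q[r>4.3]=0
    R.append(back(c,((xs*q).sum()/q.sum(),(ys*q).sum()/q.sum()),z+5)[0])
    g=np.clip(I[ys,xs,0]-I[ys,xs,2]-25,0,None); g[r>4]=0
    Q.append(back(c,((xs*g).sum()/g.sum(),(ys*g).sum()/g.sum()),32)[0])
print("hole",np.mean(R,0).round(1),np.std(R,0).round(2),"stud seen through",np.mean(Q,0).round(1), get_obs()["tool_pos"].round(1))
print(I[ys,xs,2].astype(int)); print((I[ys,xs,0]-I[ys,xs,2]).astype(int))
V=c["img"].min(2); m=V>165; zz=np.zeros_like(m); zz[205:262,315:350]=1
k=np.argwhere(m&zz); 
cs,_=cv2.findContours((m&zz).astype(np.uint8),0,1); cc=max(cs,key=cv2.contourArea).reshape(-1,2)
P=back(c,cc,z+6); e=np.array([np.sin(np.radians(-16.45)),np.cos(np.radians(16.45))]); 
sy=P[:,:2]@e; ex=np.array([e[1],-e[0]]); sx=P[:,:2]@ex
print("edge +y minus 80 ->", np.percentile(sy,97)-80, "x range",sx.min(),sx.max(), "stud frame", np.array([530.3,-96.9])@np.c_[ex,e], "tcp",get_obs()["tool_pos"][:2]@np.c_[ex,e])
E
```

```text
hole [529.6 -96.5  50.5] [0.07 0.22 0.03] stud seen through [530.5 -98.2  32. ] [ 547.9 -156.1   79.6]
[[213 216 215 215 215 215 215 214 214 213]
 [216 215 216 215 213 213 215 214 214 216]
 [215 214 214 209 186 191 212 216 218 218]
 [216 216 209 165 103  93 135 193 218 217]
 [215 216 191 122  82  86 104 162 211 217]
 [220 218 192 120  80  83 101 162 210 216]
 [216 218 208 162  94  89 118 181 219 218]
 [217 216 217 213 185 174 207 219 218 218]
 [218 219 218 219 219 217 218 218 217 216]
 [219 219 217 217 218 216 217 216 217 217]]
[[-10 -12 -11 -10 -11 -10 -11 -12 -12 -12]
 [-12 -12 -11 -12 -12 -12 -12 -12 -12  -7]
 [-12 -11 -13  -8   0  -4 -11 -11 -10  -8]
 [-12 -10  -8  19  42  12   1  -3 -10 -10]
 [-11  -9  13  78 113  70  -3  -4  -9 -11]
 [-11 -10  11  83 121  82  11  -3 -10  -9]
 [-12 -11  -7  33  78  33  -1 -10 -10 -11]
 [-11 -10  -9  -9  -3   2  -6 -10 -10  -9]
 [-11  -9 -10  -9 -10  -9  -8 -11 -11  -9]
 [ -8 -11 -10 -10 -10  -9 -11 -10  -9 -10]]
edge +y minus 80 -> -303.22148604791704 x range 421.01729507922255 540.0005171846344 stud frame [ 481.15334922 -243.10317672] tcp [ 481.24555563 -304.852123  ]
```

Hole and stud agree to within 1 mm. I'll shift +0.5 mm in x and lower gently.

```bash
python3 -m handwheel '[[[0.5,0.1,-4],[0,0,0]],[[0,0,-4],[0,0,0]],[[0,0,-2],[0,0,0]],[[0,0,-1],[0,0,0]],[[0,0,0],[0,0,0]],[[0,0,0],[0,0,0]]]'
python3 -m handwheel '[[[0,0,-1],[0,0,0]],[[0,0,-0.5],[0,0,0]],[[0,0,-0.5],[0,0,0]],[[0,0,0],[0,0,0]],[[0,0,0],[0,0,0]]]'
```

```text
time: 8.6
tool_pos: [548.2, -156.1, 68.3]
tcp_rot: [3.141, 0.0, 1.858]
contact_force: [-0.5, -0.8, -3.7]
grip_width: 13.8
time: 9.22
tool_pos: [548.2, -156.1, 66.2]
tcp_rot: [3.142, -0.0, 1.858]
contact_force: [-0.2, -0.4, -3.1]
grip_width: 14.0
```

```bash
python3 -m handwheel '[[[0,0,-0.5],[0,0,0]],[[0,0,-0.5],[0,0,0]],[[0,0,0],[0,0,0]],[[0,0,0],[0,0,0]]]'
python3 -m handwheel '[[[0,0,-0.5],[0,0,0]],[[0,0,-0.5],[0,0,0]],[[0,0,0],[0,0,0]],[[0,0,0],[0,0,0]]]'
```

```text
time: 9.72
tool_pos: [548.2, -156.1, 65.2]
tcp_rot: [3.142, -0.0, 1.858]
contact_force: [-0.7, 0.7, -3.2]
grip_width: 13.6
time: 10.22
tool_pos: [548.2, -156.1, 64.2]
tcp_rot: [3.142, 0.0, 1.858]
contact_force: [0.5, -0.1, -3.9]
grip_width: 14.0
```

```bash
python3 -m handwheel '[[[0,0,-0.5],[0,0,0]],[[0,0,-0.5],[0,0,0]],[[0,0,-0.5],[0,0,0]],[[0,0,0],[0,0,0]],[[0,0,0],[0,0,0]]]'
python3 -m handwheel '[[[0,0,-0.5],[0,0,0]],[[0,0,-0.5],[0,0,0]],[[0,0,-0.5],[0,0,0]],[[0,0,0],[0,0,0]],[[0,0,0],[0,0,0]]]'
```

```text
time: 10.85
tool_pos: [548.2, -156.1, 62.7]
tcp_rot: [3.141, -0.0, 1.858]
contact_force: [0.2, 0.2, -2.5]
grip_width: 13.8
time: 11.48
tool_pos: [548.2, -156.1, 61.3]
tcp_rot: [3.141, 0.0, 1.858]
contact_force: [-0.0, -0.8, -3.4]
grip_width: 14.4
```

```bash
python3 -m handwheel '[[[0,0,-0.5],[0,0,0]],[[0,0,-0.5],[0,0,0]],[[0,0,0],[0,0,0]],[[0,0,0],[0,0,0]]]'
python3 -m handwheel '[[[0,0,-0.5],[0,0,0]],[[0,0,-0.3],[0,0,0]],[[0,0,0],[0,0,0]],[[0,0,0],[0,0,0]]]'
python3 -m handwheel '[[[0,0,-0.3],[0,0,0]],[[0,0,-0.3],[0,0,0]],[[0,0,0],[0,0,0]],[[0,0,0],[0,0,0]]]'
```

```text
time: 11.98
tool_pos: [548.2, -156.1, 60.2]
tcp_rot: [3.141, 0.0, 1.858]
contact_force: [-0.5, -0.2, -3.0]
grip_width: 13.9
time: 12.48
tool_pos: [548.2, -156.1, 59.4]
tcp_rot: [3.142, 0.0, 1.858]
contact_force: [0.4, 0.5, -2.6]
grip_width: 14.3
time: 12.98
tool_pos: [548.2, -156.1, 59.2]
tcp_rot: [3.141, 0.0, 1.858]
contact_force: [-2.6, 1.2, 4.2]
grip_width: 13.9
```

Contact came at TCP z 59.2, exactly the home height. I'll release and raise.

```bash
python3 -m handwheel '[[[0,0,0],[0,0,0]],[[0,0,0],[0,0,0]],[[0,0,0],[0,0,0]],[[0,0,0],[0,0,0]],[[0,0,0],[0,0,0]],[[0,0,0],[0,0,0]]]' 0.3
python3 -m handwheel '[[[0,0,10],[0,0,0]],[[0,0,30],[0,0,0]],[[0,0,40],[0,0,0]],[[-30,50,20],[0,0,0]],[[-30,50,0],[0,0,0]],[[-30,50,0],[0,0,0]],[[-30,50,0],[0,0,0]],[[0,0,0],[0,0,0]],[[0,0,0],[0,0,0]],[[0,0,0],[0,0,0]]]'
python3 - <<'E'
from m import *
c=capture("top"); save(c,"t5.png",(280,160,430,290),5)
t=spot_in("clamp_knob","top");print([(r["score"],w(c,r["xyz"]).round(1)) for r in t])
c2=capture("scene"); save(c2,"s5.png",(90,190,250,360),3.5)
t=spot_in("clamp_knob","scene");print([(r["score"],w(c2,r["xyz"]).round(1)) for r in t])
E
python3 - <<'E'
import cv2,numpy as np
a=cv2.imread("pics/t5.png");b=cv2.imread("pics/s5.png")
a=cv2.resize(a,(400,347));b=cv2.resize(b,(400,425));o=np.zeros((425,800,3),np.uint8);o[:347,:400]=a;o[:,400:]=b;cv2.imwrite("pics/j5.png",o)
E
```

```text
time: 13.72
tool_pos: [548.2, -156.1, 58.8]
tcp_rot: [3.141, 0.0, 1.858]
contact_force: [-0.8, 1.0, 0.2]
grip_width: 63.6
time: 14.98
tool_pos: [429.1, 43.0, 159.1]
tcp_rot: [3.141, 0.001, 1.857]
contact_force: [-0.7, -0.7, -0.1]
grip_width: 64.1
[(0.57, array([ 578.6, -300.3,   36. ]))]
[(0.81, array([ 576.3, -302.8,   36.8])), (0.41, array([480.8, 485. ,  50. ])), (0.27, array([ 574.5, -227.6,   23.4]))]
```

View pics/j5.png

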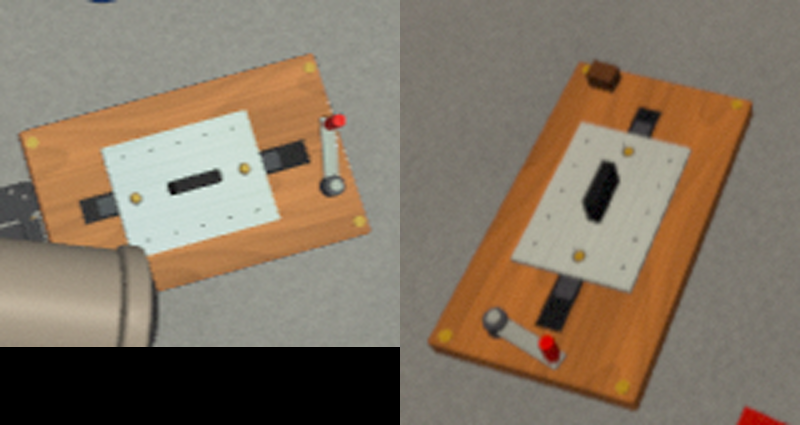

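The plate lies home: both studs show in its holes at left-panel (136,198) and (245,168). The clamp is open, with the red knob at (335,121). Before gripping the knob, I'll check its position against the scene view.

```bash
python3 - <<'E'
from m import *
from scipy.optimize import least_squares
ex=np.array([np.cos(np.radians(16.45)),np.sin(np.radians(16.45))]);ey=np.array([-ex[1],ex[0]])
C={n:capture(n) for n in("top","scene")}; ob={}
for n,c in C.items():
    h=cv2.cvtColor(c["img"],cv2.COLOR_RGB2HSV).astype(int); m=(h[...,1]>130)&((h[...,0]<8)|(h[...,0]>172))
    p=proj(c,[613,-299.5,55])[0]; z=np.zeros_like(m); z[int(p[1])-14:int(p[1])+15,int(p[0])-12:int(p[0])+13]=1
    ys,xs=np.nonzero(m&z); ob[n]=np.array([xs.mean(),ys.mean()]); print(n,"obs",ob[n].round(1),len(xs),"pred55",p.round(1),"studs offset:",)
    # rendered cylinder centroid model
def cen(c,x,y):
    t=np.linspace(0,2*np.pi,24,endpoint=False); P=np.array([[x+7*np.cos(a),y+7*np.sin(a),z] for z in(39,71) for a in t])
    hull=cv2.convexHull((proj(c,P)*16).astype(np.float32)); M=cv2.moments(hull); return np.array([M["m10"]/M["m00"],M["m01"]/M["m00"]])/16
for ns in (["top"],["scene"],["top","scene"]):
    r=least_squares(lambda v:np.concatenate([cen(C[n],*v)-ob[n] for n in ns]),[613,-299]); print(ns,r.x.round(1),r.fun.round(2))
k=r.x
for oy in (0,):
    piv=np.array([549.6,-160.9])-42*ex-135*ey; d=k-piv; print("pivot",piv.round(1),"r",np.hypot(*d).round(1),"clamp",(np.arctan2(d[1],d[0])-np.radians(16.45)).round(3))
piv2=np.array([547.3,-154.5])-42*ex;print("stud-line x:", piv2@ex, piv@ex,"final knob",(piv+65*ey).round(1))
print(get_obs()["tool_pos"].round(1))
E
```

```text
top obs [405.2 205.2] 33 pred55 [404.9 205.2] studs offset:
scene obs [149.2 328.9] 69 pred55 [149.4 328.4] studs offset:
['top'] [ 612.9 -300.3] [0. 0.]
['scene'] [ 614.9 -301.7] [0.11 0.69]
['top', 'scene'] [ 613.3 -300.6] [ 0.13 -0.12 -0.14 -0.12]
pivot [ 547.5 -302.3] r 65.7 clamp -0.262
stud-line x: 439.1464098670383 439.53992201774633 final knob [ 529.1 -239.9]
[428.4  43.5 158.7]
```

```bash
python3 -m handwheel '[[[16.8,-31.3,0],[0,0,-0.166]],[[16.8,-31.3,0],[0,0,-0.166]],[[16.8,-31.3,0],[0,0,-0.166]],[[16.8,-31.3,0],[0,0,-0.166]],[[16.8,-31.3,0],[0,0,-0.166]],[[16.8,-31.3,0],[0,0,-0.166]],[[16.8,-31.3,0],[0,0,-0.166]],[[16.8,-31.3,0],[0,0,-0.166]],[[16.8,-31.3,0],[0,0,-0.166]],[[16.8,-31.3,0],[0,0,-0.166]],[[16.8,-31.3,0],[0,0,-0.166]],[[0,0,0],[0,0,0]]]'
python3 -m handwheel '[[[0,0,-20],[0,0,0]],[[0,0,-20],[0,0,0]],[[0,0,0],[0,0,0]],[[0,0,0],[0,0,0]]]'
python3 - <<'E'
from m import *
print(get_obs()["tool_pos"].round(1))
c=capture("scene"); save(c,"s6.png",(90,210,250,360),4)
E
```

```text
time: 16.77
tool_pos: [613.1, -302.7, 157.8]
tcp_rot: [3.141, 0.0, 0.029]
contact_force: [-0.5, 0.4, -0.4]
grip_width: 64.3
time: 17.27
tool_pos: [613.2, -300.2, 119.7]
tcp_rot: [3.141, -0.001, 0.033]
contact_force: [0.9, 0.2, -0.5]
grip_width: 64.0
[ 613.2 -300.2  119.7]
```

View pics/s6.png

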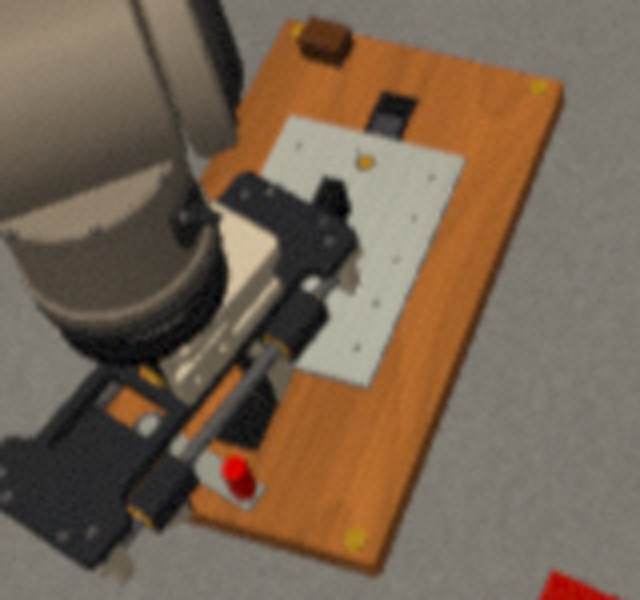

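The red knob (crop (238,478)) sits between the jaws, as predicted. I'll descend and close.

```bash
python3 -m handwheel '[[[0,0,-15],[0,0,0]],[[0,0,-15],[0,0,0]],[[0,0,-15],[0,0,0]],[[0,0,-8.5],[0,0,0]],[[0,0,0],[0,0,0]],[[0,0,0],[0,0,0]]]'
python3 -m handwheel '[[[0,0,0],[0,0,0]],[[0,0,0],[0,0,0]],[[0,0,0],[0,0,0]],[[0,0,0],[0,0,0]],[[0,0,0],[0,0,0]],[[0,0,0],[0,0,0]],[[0,0,0],[0,0,0]],[[0,0,0],[0,0,0]]]' 1
python3 - <<'E'
from m import *
o=get_obs();p=o["tool_pos"];print(p.round(1))
piv=np.array([547.4,-302.3]);d=p[:2]-piv;a=np.arctan2(d[1],d[0]);print("r",np.hypot(*d),"clamp",a-np.radians(16.45))
t=np.radians(16.45)+np.pi/2
for r in (65,np.hypot(*d)):
  A=np.linspace(a,t,13);P=piv+r*np.c_[np.cos(A),np.sin(A)];print(np.diff(P,axis=0).round(1).tolist(),(t-a)/12)
E
```

```text
time: 18.08
tool_pos: [613.3, -300.6, 65.8]
tcp_rot: [3.141, -0.001, 0.032]
contact_force: [0.0, 0.3, 0.1]
grip_width: 64.3
time: 19.08
tool_pos: [613.0, -300.3, 65.3]
tcp_rot: [3.142, -0.0, 0.032]
contact_force: [-0.1, 0.8, -0.4]
grip_width: 13.3
[ 613.  -300.3   65.3]
r 65.65034182466313 clamp -0.2569564114013959
[[-1.0, 9.8], [-2.5, 9.6], [-4.0, 9.1], [-5.3, 8.4], [-6.5, 7.5], [-7.5, 6.4], [-8.4, 5.2], [-9.1, 3.8], [-9.6, 2.4], [-9.8, 0.9], [-9.9, -0.6], [-9.7, -2.1]] 0.15231272818302435
[[-1.1, 9.9], [-2.6, 9.7], [-4.0, 9.2], [-5.3, 8.4], [-6.6, 7.5], [-7.6, 6.5], [-8.5, 5.2], [-9.2, 3.9], [-9.7, 2.4], [-9.9, 0.9], [-10.0, -0.6], [-9.8, -2.1]] 0.15231272818302435
```

```bash
python3 -m handwheel '[[[-1,9.8,0],[0,0,0.152]],[[-2.5,9.6,0],[0,0,0.152]],[[-4,9.1,0],[0,0,0.152]],[[0,0,0],[0,0,0]],[[0,0,0],[0,0,0]]]'
python3 -m handwheel '[[[-5.3,8.4,0],[0,0,0.152]],[[-6.5,7.5,0],[0,0,0.152]],[[-7.5,6.4,0],[0,0,0.152]],[[0,0,0],[0,0,0]],[[0,0,0],[0,0,0]]]'
```

```text
time: 19.7
tool_pos: [605.6, -271.9, 65.3]
tcp_rot: [-3.141, -0.0, 0.485]
contact_force: [0.6, 2.2, -0.6]
grip_width: 13.5
time: 20.32
tool_pos: [586.4, -249.7, 65.3]
tcp_rot: [-3.142, -0.0, 0.94]
contact_force: [0.4, 1.7, -0.5]
grip_width: 13.2
```

```bash
python3 -m handwheel '[[[-8.4,5.2,0],[0,0,0.152]],[[-9.1,3.8,0],[0,0,0.152]],[[-9.6,2.4,0],[0,0,0.152]],[[0,0,0],[0,0,0]],[[0,0,0],[0,0,0]]]'
python3 -m handwheel '[[[-5,0.4,0],[0,0,0.076]],[[-4.8,0.5,0],[0,0,0.076]],[[-5,-0.3,0],[0,0,0.076]],[[-4.9,-0.3,0],[0,0,0.076]],[[0,0,0],[0,0,0]],[[0,0,0],[0,0,0]]]'
python3 -m handwheel '[[[-4.9,-1,0],[0,0,0.076]],[[-4.8,-1.1,0],[0,0,0.076]],[[0,0,0],[0,0,0]],[[0,0,0],[0,0,0]],[[0,0,0],[0,0,0]]]'
```

```text
time: 20.95
tool_pos: [559.4, -238.3, 65.3]
tcp_rot: [-3.142, -0.0, 1.396]
contact_force: [-0.6, 2.6, -0.0]
grip_width: 13.3
time: 21.7
tool_pos: [539.5, -237.9, 65.3]
tcp_rot: [-3.141, -0.0, 1.701]
contact_force: [-1.5, 2.8, 1.1]
grip_width: 13.6
time: 22.32
tool_pos: [529.7, -240.0, 65.3]
tcp_rot: [-3.141, -0.0, 1.855]
contact_force: [-1.3, 2.4, -0.9]
grip_width: 13.1
```

```bash
python3 -m handwheel '[[[-0.5,-0.1,0],[0,0,0.005]],[[0,0,0],[0,0,0]],[[0,0,0],[0,0,0]]]'
python3 -m handwheel '[[[0,0,0],[0,0,0]],[[0,0,0],[0,0,0]],[[0,0,0],[0,0,0]],[[0,0,0],[0,0,0]],[[0,0,0],[0,0,0]],[[0,0,0],[0,0,0]]]' 0.4
python3 -m handwheel '[[[0,0,10],[0,0,0]],[[0,0,30],[0,0,0]],[[0,0,40],[0,0,0]],[[0,0,20],[0,0,0]],[[-20,55,10],[0,0,0]],[[-20,55,0],[0,0,0]],[[-20,55,0],[0,0,0]],[[-20,55,0],[0,0,0]],[[-20,55,0],[0,0,0]],[[0,50,0],[0,0,0]],[[0,0,0],[0,0,0]],[[0,0,0],[0,0,0]]]'
python3 - <<'E'
from m import *
c=capture("top"); a=cv2.resize(c["img"][150:290,280:430,::-1],(400,373),interpolation=cv2.INTER_CUBIC)
C={"top":c}; c2=capture("scene"); C["scene"]=c2
b=cv2.resize(c2["img"][200:360,90:250,::-1],(400,400),interpolation=cv2.INTER_CUBIC); o=np.zeros((400,800,3),np.uint8);o[:373,:400]=a;o[:,400:]=b;cv2.imwrite("pics/j7.png",o)
for n,c in C.items():
    h=cv2.cvtColor(c["img"],cv2.COLOR_RGB2HSV).astype(int); m=(h[...,1]>130)&((h[...,0]<8)|(h[...,0]>172))
    p=proj(c,[529,-240,56])[0]; z=np.zeros_like(m); z[int(p[1])-14:int(p[1])+15,int(p[0])-12:int(p[0])+13]=1
    ys,xs=np.nonzero(m&z); print(n,"knob obs",xs.mean().round(1),ys.mean().round(1),"pred",p.round(1))
for t in["weight","ink_tin","glue_jar"]:
    r=spot_in(t,"scene")[0]; print(t,w(c2,r["xyz"]).round(0))
E
```

```text
time: 22.7
tool_pos: [529.4, -240.1, 65.3]
tcp_rot: [3.141, 0.0, 1.861]
contact_force: [1.3, 1.8, -1.8]
grip_width: 13.2
time: 23.45
tool_pos: [529.2, -240.1, 65.4]
tcp_rot: [3.142, 0.0, 1.861]
contact_force: [0.2, -0.1, 0.5]
grip_width: 54.7
time: 24.95
tool_pos: [429.4, 84.8, 175.8]
tcp_rot: [3.141, 0.001, 1.862]
contact_force: [-0.0, -1.1, 0.2]
grip_width: 55.0
top knob obs 384.6 235.1 pred [384.3 235. ]
scene knob obs 138.8 288.4 pred [139.2 287.8]
weight [790. 123.  33.]
ink_tin [792. -76.  60.]
glue_jar [479. 486.  49.]
```

View pics/j7.png

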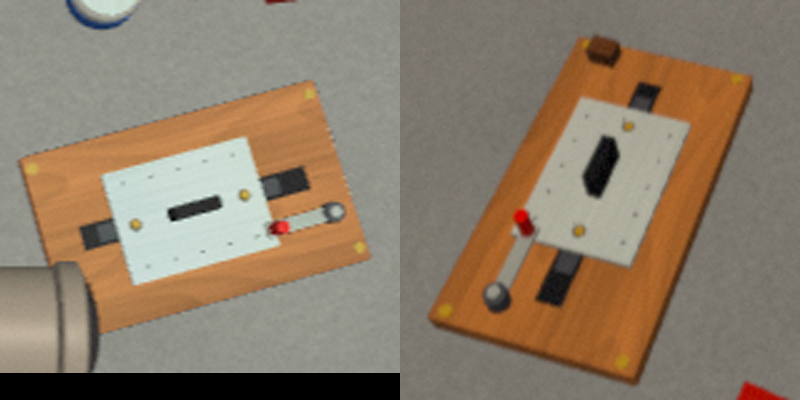

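The clamp arm now lies parallel to the bed, over the plate's end, with the knob at left-panel (280,227). The plate is home, and the type block and other objects have not moved.

```bash
python3 -c "
from plant import bot; print(bot.close_job())"
```

```text
the job is handed in; nothing more can be done
None
```

The plate is home on both studs, the clamp is swung in over its end, and I handed the job in at about 25 s of the 72 s allowed.

- **Plate:** I gripped it by its handle bar and sighted the stud through one hole to line it up. It went down in steps of 1 mm or less with no contact until it met the bed at the expected height. The contact force was only about 7 N; I then let go and backed off. No feeling along the bed was needed.
- **Clamp:** I gripped the red knob and swung it round its pivot with forces of about 3 N or less. By position it reads about 1.57 rad, and the knob is within 1 px of where it should be in both cameras.
- **Last checks:** In the final pictures both studs show in the plate's holes, and the clamp arm lies along the bed over the plate. The weight, ink tin and glue jar are within 2 mm of where they started, measured by the same camera. The type block looks unmoved in the picture; I did not measure it.
- **Disagreements:** The two cameras differ by up to about 15 mm on where the loose objects stand, so I compared start and end in one camera only. No check failed.

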